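# Lock a lacquered plaque in its painting jig with the slotted cam screw

### The arm

A 6-joint arm with a two-finger parallel gripper is mounted at the origin on the work surface. World frame = base frame: x ahead of the robot, y to its left, z up, the work surface at z = 0. Lengths are in m, angles in rad, forces in N, time in s.
With the tool pointing down it reaches from about 0.35 to 0.725 m from the base axis. Payload 6 kg.
Tool frame: the origin (TCP) lies midway between the tips of the shut fingers; the grasp point (between the pads) lies 19 mm behind it (robot.grip_depth is the distance from the TCP to the grasp point, in m); z points along the fingers, y is the line along which they close (so a half turn about z gives the same grasp; the last joint's range is limited). The gripper opens to 85 mm and grips with 20 to 120 N. Pads are 22 mm wide; open, the fingers measure 114 mm over their backs; the gripper's body (76 mm by 85 mm) begins 54 mm behind the grasp point. The pads swing forward as they close: fully open they stand 13 mm farther back than shut.
Start: joints at [-1.006, 0.04, 0.085, 0, -1.615, -0.334], TCP at [0.137, -0.584, 0.231] pointing down, gripper open.
Joint ranges: [-2.56, 2.56], [-1.29, 2.01], [-1.08, 1.49], [-3.29, 1.98], [-2.81, -0.18], [-2.99, 2.99]. Speed limits (rad/s): [2.57, 2.57, 3.01, 3.14, 3.14, 3.14].

### API

Orientations are given as [roll, pitch, yaw] about the fixed x, y, z axes, in that order (R = Rz(yaw) Ry(pitch) Rx(roll)).
In Python, from plant import robot gives the robot as it stands. The module is installed in compiled form; this text tells all that it offers.
- The arm moves only by the tool drive_tool, never from a script. Its argument "deltas" is a list of rows, each a list of 7 numbers: the shift along the tool's x, y, z scaled (see below), then the turn, a rotation vector about the tool's x, y, z scaled (see below), then the closure, from -1 (fully open) to 1 (shut). In form: [[tx, ty, tz, wx, wy, wz, fingers], ...]. A call has exactly 8 rows; each row is the pose to reach, as a shift and turn from the pose commanded when the call began, along the tool's axes at that moment; what a row does not reach only later rows make up. The controller multiplies each number of a shift by 0.15 m and each number of a turn by 90 degrees. A row lasts 1/12 s, in which the tool goes at most 41.7 mm and 7.16 degrees, less where a joint would pass 70% of its speed; a pose out of reach is approached as far as the arm can. A call with a number of a shift or a turn outside -1 to 1 is refused whole. A call with a gripper value outside its range is refused whole. The fingers move at their own pace and stop on an object; the grip force is fixed at half the most. Time passes only in rows, so rows that repeat a pose let the fingers close, or fill a call up. It gives the time, the measured TCP pose, the force, the opening and the grip force at its end, in the units of the state.
- robot.observe(): the state, without advancing time (a new reading comes with each control period).
- robot.grab_frame(name): name is "scene" or "top" or "wrist"; returns a dict with "color" (480x640x3 uint8, red, green, blue), "intrinsics" (3x3 intrinsics, pixels), "k1" (the pictures are not rectified: a ray, as slopes to the right and down, at radius r is drawn at 1 + k1 r^2 times it, then the intrinsics apply), "R" (3x3) and "t" (3): a world point X has camera coordinates R X + t; the wrist camera has in their place "hand_eye" (4x4, takes a point from camera to tool coordinates, whose origin is the TCP and whose axes are the flange's). Camera axes: x right, y down, z forward; pixel columns grow to the right and rows downward; lengths in m; the calibration is good to about 2 mm. A picture is of the moment at which its call begins: read the wrist's pose just before it. There is no depth.
- robot.finish_job(): hands the job in; it is judged then, once.
The state is a dict: "time_s": time; "joint_positions": joint angles; "joint_velocities": joint speeds; "tau": joint torques, N m; "eef_pos": TCP position; "orientation": TCP orientation; "force": force on the tool from outside, world axes, zero at the start; "moment": the same for the moment, N m; "opening": finger opening in m; "grasp_force": force on a finger pad.
Only numpy, scipy, OpenCV 4.12 (cv2) and the standard library are available. Lean on these libraries where they do the work, as an engineer would, in place of code of your own. Each camera call takes 0.05 s, during which the arm holds its last target. There are 200 camera calls.

### The job

Take the flat screwdriver from its wooden stand, seat its blade in the slot of the brass cam screw on the painting jig and, keeping the blade down in the slot, turn the screw clockwise (seen from above) until the cam holds the lacquered plaque snugly against the fence: feel for the rise in resistance and stop there, since over-tightening marks the lacquer. Then ease off the twist, lift the driver straight out and put it back upright in its stand, fully home. Press gently, turn the screw with the driver only, do not touch the plaque, and leave everything else where it is.

Things in the scene. Friction and masses are not known exactly. Their poses are not given: they have to be found in the camera images.
- driver_grip (a point): Centre of the wooden handle of the flat screwdriver, standing blade down in its stand. Handle 24 x 24 mm square, 74 mm long, flats along the driver's x and y; z runs from blade to handle. A steel collar, 34 mm diameter, 5 mm thick, sits at the handle's foot, its underside 42 mm below this point. The blade's end is 100 mm below this point. Mass about 120 g.
- blade_tip (a point): Middle of the end of the driver's blade, same axes as the handle. Blade 16 mm wide (along x), 2.4 mm thick (along y; 1.8 mm over the last 3 mm), 12 mm long, then a 9 mm round shank.
- slot (a point): Centre of the slot of the brass cam screw, level with the top of its head, 43 mm above the table. Round head of 24 mm diameter, 9 mm thick; straight slot along x right across the head, 4 mm wide (along y), 6 mm deep, so the seated blade's end is 6 mm lower than this point. z is up, and is the axis of turning.
- cam_screw: The brass cam screw, origin 27 mm under the slot point, same axes. Below the head is an eccentric disc, 20 mm diameter, centred 5 mm off the axis towards -x. It turns stiffly (0.10 N m) and stays where left. Clockwise from above, the disc swings over a free gap (0.2 to 1.5 rad, differing each time), then squeezes the plaque, some 30 to 60 N more per rad. Snug is 4 to 16 N, with the driver gone.
- plaque_center (a point): Centre of the black lacquered plaque with small gilt dots, 70 x 90 x 14 mm (its x, y, z), about 120 g, lying loose in the jig between cam and fence. While the cam squeezes it, the torque needed on the screw rises above its idle 0.10 N m by roughly 0.07 N m per 10 N of squeeze; about 1 N of it may be lost when the driver lets go.
- jig: Wooden painting jig, board 150 x 140 x 15 mm fixed to the table, origin under the board's centre. Rubber-backed fence along y, its face near x = +55 mm (it was last set anywhere within 2.2 mm either way, and stays there), top 31 mm above the table, giving 1 mm at 20 N; a low cheek of the same height at each side of the plaque. The cam screw's axis is near x = -25 mm, y = 0.
- stand_hole (a point): Centre of the mouth of the hole of the driver's stand, a wooden block 70 x 70 x 60 mm fixed to the table. Vertical through hole, 24 x 24 mm, along the block's x and y; mouth at 60 mm above the table. The driver hangs in it by its collar: fully home its blade's end is 58 mm below this point.
- paint_jar: Bystander: glass jar with blue lid, 60 mm diameter, 85 mm tall, origin at its foot.
- varnish_jar: Bystander: amber glass jar with black lid, 56 mm diameter, 75 mm tall, origin at its foot.
- squeeze_bottle: Bystander: white bottle, 52 mm diameter, 140 mm tall, origin at its foot.
- lacquer_lid: Bystander: black lacquered disc lid with a knob, 82 mm diameter, 23 mm tall, origin at its foot.
- lacquer_lid2: Bystander: a second such lid.
- brush: Bystander: paint brush lying on the table.
- driver: The whole driver; origin and axes as for the blade's end.
- plaque: The whole plaque; origin at the centre of its underside.
Mind the look-alikes: they are no part of the job. What is meant by the part that bears stand_hole is not purple or turquoise, and is the smaller of those in its own colour.

How it is judged:
By the outcome, as a careful person would: the job done as asked, in the order asked, and still so for the second after the job is handed in, with the robot touching nothing.
It also fails if it takes over 72 s, if anything falls off the work surface, if the arm or the gripper's body presses on something with over 40 N, if the wrist force passes 120 N, or if a joint passes its speed limit or range.

## Working session

There is one attempt and no reset: what is moved stays moved. The work goes in short steps, Python scripts to look and compute and a tool call to move; the robot and the scene stay as the last step left them, time stands still between calls to the robot, and variables do not carry over. Pictures are saved under pics/ and viewed, at most 10 in all, crops included, and the job is handed in when it is done.

Besides the shell and the picture viewer there is one more tool, called after "Emit:" as a command line: name --pt "numbers of a row" for each row, then --argument value for the rest. drive_tool: Moves the arm, as the interface text tells. Shifts and turns lie within -1 to 1; 1 stands for 0.15 m of shift or 90 degrees of turn. Its arguments: {"type":"object","properties":{"deltas":{"type":"array"}},"required":["deltas"]}

```bash
mkdir -p pics
cat > h.py <<'E'
import numpy as np, cv2
from plant import robot
from scipy.spatial.transform import Rotation as Ro
def snap(n,f=None):
    s=robot.observe(); d=robot.grab_frame(n)
    if n=="wrist":
        T=np.eye(4);T[:3,:3]=Ro.from_euler('xyz',s['orientation']).as_matrix();T[:3,3]=s['eef_pos']
        C=np.linalg.inv(T@np.array(d['hand_eye'])); d['R'],d['t']=C[:3,:3],C[:3,3]
    d={k:(np.array(v) if k not in('k1',) else v) for k,v in d.items() if k in('color','intrinsics','k1','R','t')}
    if f: cv2.imwrite('pics/'+f+'.png',d['color'][:,:,::-1]); np.savez('pics/'+f+'.npz',**d)
    return d
def load(f): return dict(np.load('pics/'+f+'.npz'))
def ray(d,uv):
    uv=np.array(uv,float).reshape(-1,1,2); K=d['intrinsics']
    p=cv2.undistortPoints(uv,K,np.array([float(d['k1']),0,0,0,0])).reshape(-1,2) if 1 else 0
    r=np.c_[p,np.ones(len(p))]@d['R']; return -d['R'].T@d['t'], r
def onz(d,uv,z):
    o,r=ray(d,uv); return o+r*((z-o[2])/r[:,2])[:,None]
def proj(d,X):
    X=np.array(X,float).reshape(-1,3); c=X@d['R'].T+d['t']
    return cv2.projectPoints(c,np.zeros(3),np.zeros(3),d['intrinsics'],np.array([float(d['k1']),0,0,0,0]))[0].reshape(-1,2)
def tri(ds,uvs):
    A=np.zeros((3,3));b=np.zeros(3)
    for d,uv in zip(ds,uvs):
        o,r=ray(d,uv); r=r[0]/np.linalg.norm(r[0]); P=np.eye(3)-np.outer(r,r); A+=P;b+=P@o
    return np.linalg.solve(A,b)
E
python3 - <<'E'
from h import *
for n in("top","scene"):
    d=snap(n,n); print(n,-d['R'].T@d['t'],d['R'][2],d['k1'],d['intrinsics'][0])
s=robot.observe(); print(s)
E
```

```text
top [ 0.33311727 -0.05136717  1.09607998] [ 0.20626517 -0.01319601 -0.97840715] 0.03508274237482025 [435.57314278   0.         327.6658111 ]
scene [ 1.16353457 -0.5667603   0.68688183] [-0.63717986  0.48491121 -0.59905171] -0.011180608723308179 [510.37376065   0.         320.76948801]
{'time_s': 0.1, 'joint_positions': array([-1.00627107e+00,  4.07653565e-02,  8.39270400e-02, -3.78952448e-04,
       -1.61548291e+00, -3.33678774e-01]), 'joint_velocities': array([-0.00082305, -0.00225429,  0.00212064,  0.00312075,  0.00033203,
        0.00012033]), 'tau': array([-4.73949956e-03, -3.69348907e+01,  3.48277652e+01,  6.95169434e+00,
       -4.56199487e-03,  3.81496392e-06]), 'eef_pos': array([ 0.13726997, -0.58379736,  0.23038576]), 'orientation': array([ 3.14002787e+00, -1.41717746e-04, -2.91072942e+00]), 'force': array([0.47398439, 0.35577096, 0.88448392]), 'moment': array([ 0.01544763, -0.02700222, -0.04402681]), 'grasp_force': 0.0, 'opening': 0.08498500759578972}
```

View pics/top.png

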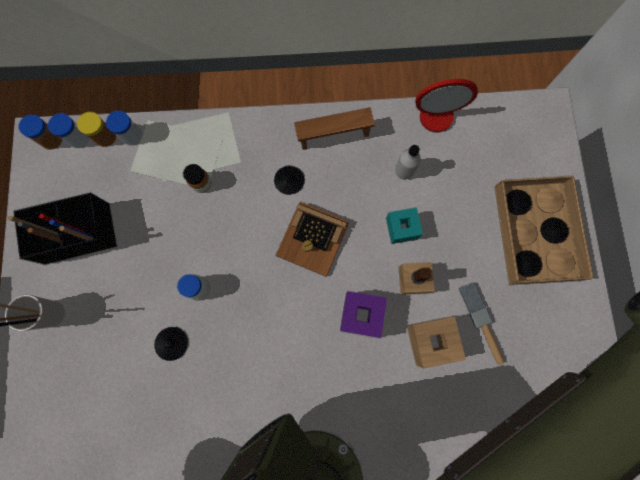

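View pics/scene.png

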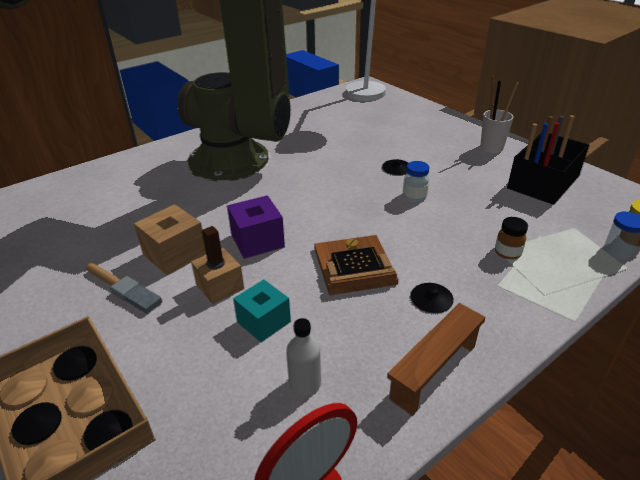

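The top view shows the driver in the light wooden stand at (418,278) and the jig at (313,238), with its brass screw near (308,246). The larger wooden block at (437,342) and the purple and turquoise blocks are decoys. The scene view agrees: driver handle at (211,245), screw at (352,243).

```bash
python3 - <<'E'
from h import *
t=load('top');s=load('scene')
print('stand top corners',onz(t,[(400,264),(434,264),(436,292),(402,294)],.06))
print('screw',onz(t,[(308,246)],.043),onz(s,[(352,243)],.043))
print('handle top',tri([t,s],[(424,274),(210,230)]))
print('jig corners',onz(t,[(301,204),(349,221),(325,275),(277,255)],.015))
E
python3 - <<'E'
from h import *
d=robot.grab_frame('wrist'); print(np.array(d['hand_eye']).round(3), d['intrinsics'][0],d['k1'])
a=load('top')['color'];b=load('scene')['color']
a=cv2.resize(a[190:310,270:450],None,fx=4,fy=4,interpolation=cv2.INTER_CUBIC)
cv2.imwrite('pics/c1.png',a[:,:,::-1])
E
```

```text
stand top corners [[ 0.48148216 -0.23499813  0.06      ]
 [ 0.47655571 -0.31619645  0.06      ]
 [ 0.40973059 -0.31333058  0.06      ]
 [ 0.40982501 -0.23278198  0.06      ]]
screw [[ 0.54236668 -0.01625015  0.043     ]] [[ 0.54759098 -0.01821832  0.043     ]]
handle top [ 0.44489223 -0.27286617  0.13574434]
jig corners [[ 0.65933208 -0.00305953  0.015     ]
 [ 0.60661448 -0.12346663  0.015     ]
 [ 0.47174473 -0.05379197  0.015     ]
 [ 0.52967226  0.06373265  0.015     ]]
[[ 0.    -0.947 -0.322  0.082]
 [ 1.     0.    -0.    -0.   ]
 [ 0.    -0.322  0.947 -0.143]
 [ 0.     0.     0.     1.   ]] [374.31472927   0.         322.21106889] -0.002174243388792027
```

View pics/c1.png

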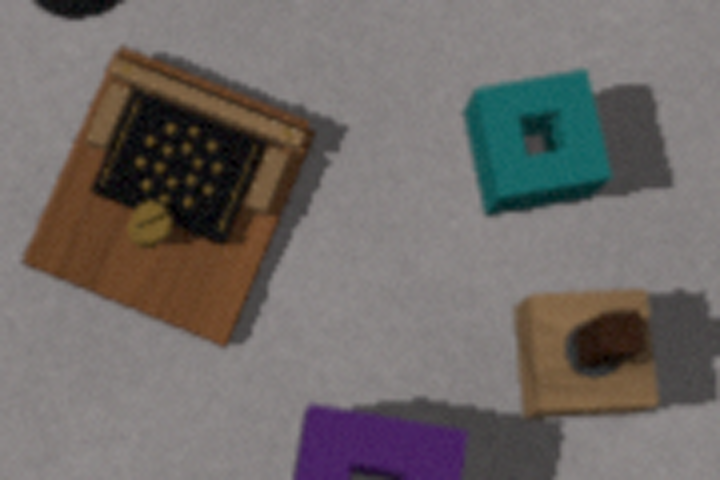

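The crop shows the slot line at about 25° in image terms, around crop (152,221), which gives a screw yaw of about -65°. The driver handle stands upright in the small stand, with the collar at crop (590,350). Next I'll move above the driver for a close look.

Emit:
drive_tool --pt "-0.2 0.13 0 0 0 0 -1" --pt "-0.4 0.25 0 0 0 0 -1" --pt "-0.6 0.38 0 0 0 0 -1" --pt "-0.8 0.5 0 0 0 0 -1" --pt "-1 0.63 0 0 0 0 -1" --pt "-1 0.63 0 0 0 0 -1" --pt "-1 0.63 0 0 0 0 -1" --pt "-1 0.63 0 0 0 0 -1"

```text
time_s: 0.82
eef_pos: [0.2617, -0.4578, 0.2312]
orientation: [3.141, -0.0, -2.91]
force: [-0.1, -0.9, -0.6]
opening: 0.0855
grasp_force: 0.0
```

Emit:
drive_tool --pt "-0.2 0.13 0 0 0 0 -1" --pt "-0.4 0.25 0 0 0 0 -1" --pt "-0.6 0.38 0 0 0 0 -1" --pt "-0.8 0.5 0 0 0 0 -1" --pt "-1 0.63 0 0 0 0 -1" --pt "-1.0 0.72 0 0 0 0 -1" --pt "-1 0.92 0 0 0 0 -1" --pt "-1 0.92 0 0 0 0 -1"

```text
time_s: 1.48
eef_pos: [0.3756, -0.2875, 0.2316]
orientation: [3.141, 0.001, -2.91]
force: [1.7, -1.3, 1.9]
opening: 0.0854
grasp_force: 0.0
```

Emit:
drive_tool --pt "-0.2 0 0 0 0 0 -1" --pt "-0.4 0 0 0 0 0 -1" --pt "-0.47 0 0 0 0 0 -1" --pt "-0.47 0 0 0 0 0 -1" --pt "-0.47 0 0 0 0 0 -1" --pt "-0.47 0 0 0 0 0 -1" --pt "-0.47 0 0 0 0 0 -1" --pt "-0.47 0 0 0 0 0 -1"

```text
time_s: 2.15
eef_pos: [0.4441, -0.2735, 0.2317]
orientation: [-3.141, 0.001, -2.912]
force: [-0.9, 0.3, 0.0]
opening: 0.0853
grasp_force: 0.0
```

Run:
```python
from h import *
s=robot.observe(); print(s['time_s'],s['joint_positions'],s['eef_pos'],s['orientation'])
d=snap('wrist','w1'); print(proj(d,[[.445,-.273,.139],[.445,-.273,.06]]))
```

```text
2.15 [-1.65754411e-01 -1.69934487e-01 -1.14703086e-01  3.81940058e-05
 -1.62539733e+00 -1.17528921e+00] [ 0.44410127 -0.27353742  0.23168646] [-3.14131458e+00  5.67040753e-04 -2.91184197e+00]
[[323.16848584 247.23732978]
 [323.01771298 216.70805629]]
```

View pics/w1.png

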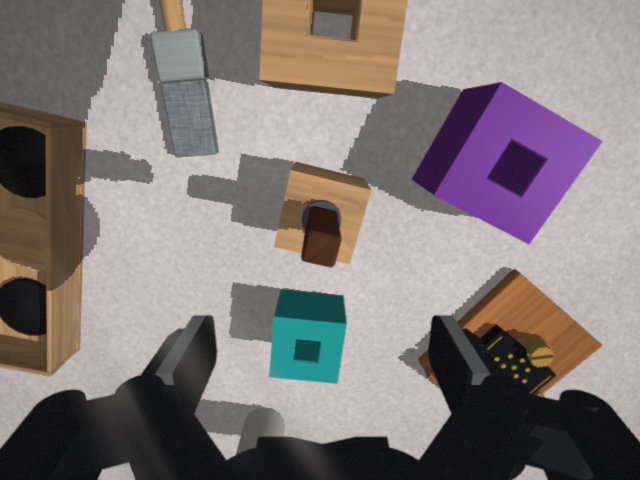

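The wrist view shows the handle top at about (322,253), the collar at about (321,216), the stand block around it, and the screw head at (540,352) with its slot. I'll measure these by contour.

Run:
```python
from h import *
d=load('w1'); im=d['color']; hsv=cv2.cvtColor(im,cv2.COLOR_RGB2HSV)
print([hsv[p[1],p[0]].tolist() for p in [(322,225),(322,250),(310,210),(300,200),(540,345),(545,360)]])
x0,y0=270,155
a=cv2.resize(im[155:275,265:385],None,fx=5,fy=5,interpolation=cv2.INTER_CUBIC)
b=cv2.resize(im[315:395,500:580],None,fx=7.5,fy=7.5,interpolation=cv2.INTER_CUBIC)
c=np.hstack([a,b])[:,:,::-1]; c=cv2.resize(c,(800,400)); cv2.imwrite('pics/c2.png',cv2.convertScaleAbs(c,alpha=1.6))
```

```text
[[12, 147, 40], [9, 149, 77], [13, 124, 37], [16, 115, 148], [19, 158, 79], [20, 156, 170]]
```

View pics/c2.png

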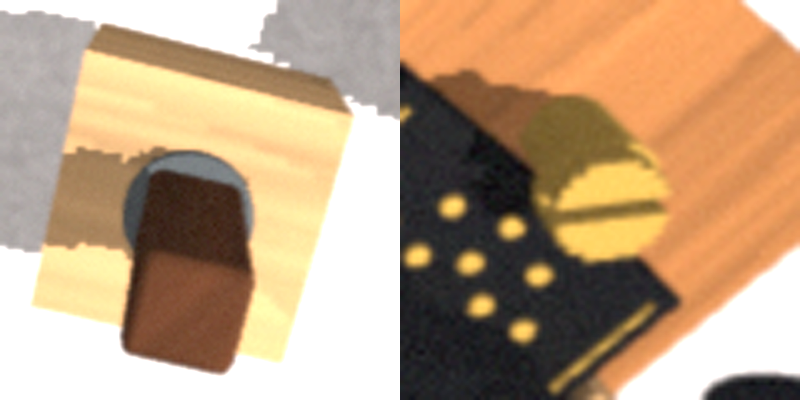

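Run:
```python
from h import *
d=load('w1')
f=lambda L:[(265+u/3.3333,155+v/3.3333) for u,v in L]
def rep(n,P):
    c=P.mean(0); e=np.roll(P,-1,0)-P
    print(n,c.round(4),'len',np.linalg.norm(e,axis=1).round(4),'yaw',np.degrees(np.arctan2(e[:,1],e[:,0])).round(1))
rep('handle',onz(d,f([(137,247),(250,270),(232,373),(123,345)]),.139))
rep('stand',onz(d,f([(85,50),(350,113),(280,362),(35,303)]),.06))
e=onz(d,[(531,358.4),(552.4,356.2)],.043); v=e[1]-e[0]
print('slot',e.mean(0),np.linalg.norm(v),np.degrees(np.arctan2(v[1],v[0])),onz(d,[(540.2,357)],.043))
```

```text
handle [ 0.4458 -0.2745  0.139 ] len [0.0228 0.0223 0.0229 0.0209] yaw [  91.2    4.6  -92.3 -175.4]
stand [ 0.4469 -0.2741  0.06  ] len [0.0686 0.0699 0.0679 0.0686] yaw [  89.8   -0.2  -91.3 -179.6]
slot [ 0.54483249 -0.01490087  0.043     ] 0.022029843720481192 110.2309476832772 [[ 0.54484122 -0.01656995  0.043     ]]
```

Emit:
drive_tool --pt "-0.01 -0.01 0.1 0.0 0 0.06 -1" --pt "-0.01 -0.01 0.25 0 0 0.12 -1" --pt "-0.01 -0.01 0.4 0 0 0.12 -1" --pt "-0.01 -0.01 0.6 0 0 0.12 -1" --pt "-0.01 -0.01 0.8 0 0 0.12 -1" --pt "-0.01 -0.01 0.95 0 0 0.12 -1" --pt "-0.01 -0.01 0.99 0 0 0.12 -1" --pt "-0.01 -0.01 0.99 0 0 0.12 -1"

```text
time_s: 2.87
eef_pos: [0.4454, -0.274, 0.0813]
orientation: [3.141, -0.003, -3.099]
force: [0.6, 0.4, 0.6]
opening: 0.0855
grasp_force: 0.0
```

Emit:
drive_tool --pt "0 0 0 0 0 0 1" --pt "0 0 0 0 0 0 1" --pt "0 0 0 0 0 0 1" --pt "0 0 0 0 0 0 1" --pt "0 0 0 0 0 0 1" --pt "0 0 0 0 0 0 1" --pt "0 0 0 0 0 0 1" --pt "0 0 0 0 0 0 1"

```text
time_s: 3.53
eef_pos: [0.4471, -0.2743, 0.0838]
orientation: [-3.141, 0.001, -3.099]
force: [-1.5, 1.0, 5.0]
opening: 0.0238
grasp_force: 58.2
```

Emit:
drive_tool --pt "0 0 -0.1 0 0 0 1" --pt "0 0 -0.25 0 0 0 1" --pt "0 0 -0.4 0 0 0 1" --pt "0 0 -0.55 0 0 0 1" --pt "0 0 -0.7 0 0 0 1" --pt "0 0 -0.8 0 0 0 1" --pt "0 0 -0.8 0 0 0 1" --pt "0 0 -0.8 0 0 0 1"

```text
time_s: 4.2
eef_pos: [0.4467, -0.2739, 0.2024]
orientation: [3.141, 0.0, -3.099]
force: [0.5, -0.2, -2.2]
opening: 0.0235
grasp_force: 57.7
```

Run:
```python
from h import *
s=robot.observe(); print(s['time_s'],s['eef_pos'],s['orientation'],s['force'],s['moment'],s['opening'])
d=snap('wrist','w2'); e=s['eef_pos']; q=snap('scene','s2')
p=proj(d,[e-[0,0,.081]])[0]; r=proj(q,[e-[0,0,.081]])[0]; print(p,r)
def crop(i,p,h,k):
    x,y=int(p[0]),int(p[1]); y0=min(max(0,y-h),479-2*h);x0=min(max(0,x-h),639-2*h); print(x0,y0); return cv2.resize(i[y0:y0+2*h,x0:x0+2*h],(k,k),interpolation=cv2.INTER_CUBIC)
c=np.hstack([crop(d['color'],p,60,400),crop(q['color'],r,30,400)])
cv2.imwrite('pics/c3.png',cv2.convertScaleAbs(c[:,:,::-1],alpha=1.6))
```

```text
4.2 [ 0.4466741  -0.27386949  0.20242428] [ 3.14081158e+00  3.74077301e-04 -3.09933044e+00] [ 0.54134825 -0.16336647 -2.15743227] [0.03790959 0.01871335 0.01105508] 0.02351467845099793
[322.42182424 251.85534332] [211.43813298 236.91486258]
262 191
181 206
```

View pics/c3.png

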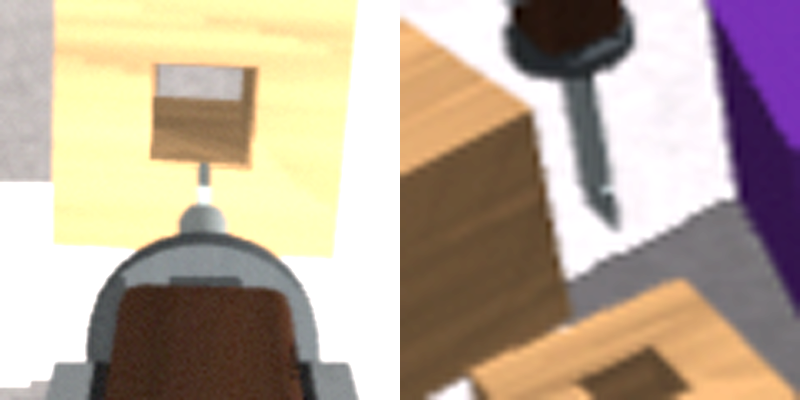

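The left crop shows the blade edge-on, with its end at about (323,240). So the blade lies along tool x and is centred, and the hole is visible behind it. The right crop shows the driver hanging straight. Now I'll go to the screw, turning as I travel.

Emit:
drive_tool --pt "-0.05 0.12 0 0 0 -0.07 1" --pt "-0.1 0.25 0 0 0 -0.15 1" --pt "-0.17 0.4 0 0 0 -0.22 1" --pt "-0.25 0.55 0 0 0 -0.3 1" --pt "-0.33 0.7 0 0 0 -0.37 1" --pt "-0.4 0.85 0 0 0 -0.45 1" --pt "-0.43 1 0 0 0 -0.52 1" --pt "-0.43 1 0 0 0 -0.6 1"

```text
time_s: 4.97
eef_pos: [0.5047, -0.1183, 0.2005]
orientation: [3.138, -0.001, -2.149]
force: [0.2, -0.5, -1.4]
opening: 0.0237
grasp_force: 57.8
```

```bash
cat >> h.py <<'E'
def go(x,y,z,yawdeg):
    s=robot.observe(); R=Ro.from_euler('xyz',s['orientation']).as_matrix()
    G=Ro.from_euler('xyz',[np.pi,0,np.radians(yawdeg)]).as_matrix()
    print('t',s['time_s'],'shift',(R.T@(np.array([x,y,z])-s['eef_pos'])/.15).round(3),'turn',(np.degrees(Ro.from_matrix(R.T@G).as_rotvec())/90).round(3),'j',s['joint_positions'].round(2))
E
python3 -c "
from h import *
go(.5448,-.016,.17,-70)"
```

```text
t 4.9667 shift [-0.718  0.148  0.203] turn [ 0.002  0.    -0.59 ] j [ 0.16 -0.18 -0.18 -0.   -1.57 -0.74]
```

Emit:
drive_tool --pt "-0.15 0.03 0.05 0 0 -0.07 1" --pt "-0.3 0.06 0.1 0 0 -0.15 1" --pt "-0.45 0.1 0.15 0 0 -0.22 1" --pt "-0.6 0.15 0.2 0 0 -0.3 1" --pt "-0.72 0.15 0.2 0 0 -0.37 1" --pt "-0.72 0.15 0.2 0 0 -0.45 1" --pt "-0.72 0.15 0.2 0 0 -0.52 1" --pt "-0.72 0.15 0.2 0 0 -0.59 1"

```text
time_s: 5.63
eef_pos: [0.545, -0.0187, 0.1705]
orientation: [3.138, 0.001, -1.224]
force: [0.3, -1.0, -0.5]
opening: 0.0232
grasp_force: 57.9
```

Emit:
drive_tool --pt "0 0 0 0 0 0 1" --pt "0 0 0 0 0 0 1" --pt "0 0 0 0 0 0 1" --pt "0 0 0 0 0 0 1" --pt "0 0 0 0 0 0 1" --pt "0 0 0 0 0 0 1" --pt "0 0 0 0 0 0 1" --pt "0 0 0 0 0 0 1"

```text
time_s: 6.3
eef_pos: [0.5457, -0.0191, 0.1728]
orientation: [-3.142, 0.0, -1.231]
force: [-0.5, 0.2, -0.3]
opening: 0.0236
grasp_force: 57.8
```

Run:
```python
from h import *
s=robot.observe(); print(s['time_s'],s['eef_pos'],np.degrees(s['orientation']),s['force'],s['moment'],s['joint_positions'].round(2))
d=snap('wrist','w3'); e=s['eef_pos']
p=proj(d,[e-[0,0,.081],[.5448,-.016,.043]]); print(p)
c=cv2.resize(d['color'][170:290,250:410],(800,600),interpolation=cv2.INTER_CUBIC)
cv2.imwrite('pics/c4.png',cv2.convertScaleAbs(c[:,:,::-1],alpha=1.6))
```

```text
6.3 [ 0.54569719 -0.01911375  0.1728001 ] [-1.79996627e+02  9.45686701e-03 -7.05389709e+01] [-0.47085141  0.22504762 -0.25723412] [-0.01358818  0.03206521 -0.01783086] [ 0.33 -0.1  -0.16 -0.   -1.51  0.01]
[[322.84601692 253.22508078]
 [322.53620083 234.91863227]]
```

View pics/c4.png

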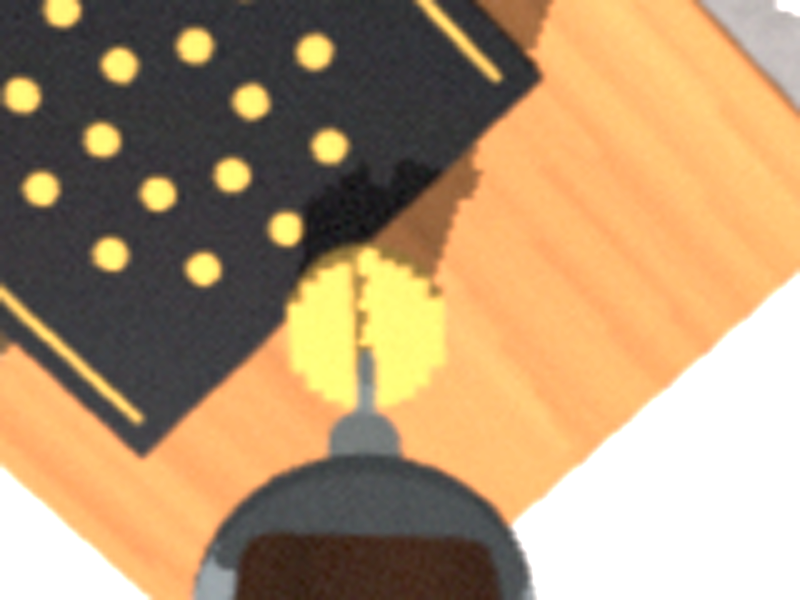

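The crop shows the head centre at (323.2,235.4), its slot nearly vertical in the image, and the blade edge-on at column 323.2. Alignment is within about 0.4 mm, so only a few mm along the slot remain. I'll descend to just above the head.

Run:
```python
from h import *
d=load('w3'); hsv=cv2.cvtColor(d['color'],cv2.COLOR_RGB2HSV)
m=((hsv[...,0]>17)&(hsv[...,0]<28)&(hsv[...,2]>110)).astype(np.uint8); m[:,:300]=0;m[:,345:]=0;m[:215]=0;m[:260]
m=cv2.morphologyEx(m,cv2.MORPH_CLOSE,np.ones((7,7)))
n,l,st,c=cv2.connectedComponentsWithStats(m); i=1+st[1:,4].argmax(); print(st[i],c[i])
x,y,w,h=st[i][:4]; C=onz(d,[(x+w/2-.5,y+h/2-.5)],.043)[0]; print(C)
go(C[0],C[1],.130,-70.3)
```

```text
[307 219  32  33 778] [322.86118252 235.43059126]
[ 0.54480431 -0.0159294   0.043     ]
t 6.35 shift [-0.022 -0.001  0.285] turn [-0.     0.    -0.003] j [ 0.33 -0.1  -0.16 -0.   -1.51  0.01]
```

Emit:
drive_tool --pt "-0.02 0 0.05 0 0 0 1" --pt "-0.02 0 0.1 0 0 0 1" --pt "-0.02 0 0.16 0 0 0 1" --pt "-0.02 0 0.22 0 0 0 1" --pt "-0.02 0 0.26 0 0 0 1" --pt "-0.02 0 0.28 0 0 0 1" --pt "-0.02 0 0.28 0 0 0 1" --pt "-0.02 0 0.28 0 0 0 1"

```text
time_s: 7.02
eef_pos: [0.5448, -0.0164, 0.1308]
orientation: [3.142, -0.0, -1.231]
force: [-0.8, 0.4, -0.9]
opening: 0.0237
grasp_force: 57.8
```

Run:
```python
from h import *
s=robot.observe(); print(s['time_s'],s['eef_pos'],np.degrees(s['orientation']),s['force'],s['moment'])
d=snap('wrist','w4')
c=cv2.resize(d['color'][190:290,260:390],(780,600),interpolation=cv2.INTER_CUBIC)
cv2.imwrite('pics/c5.png',cv2.convertScaleAbs(c[:,:,::-1],alpha=1.3))
```

```text
7.0167 [ 0.54476971 -0.0163674   0.13084891] [ 1.79995620e+02 -8.84848236e-03 -7.05156506e+01] [-0.78768263  0.43413886 -0.88399923] [ 0.01212125 -0.00506074 -0.06388377]
```

View pics/c5.png

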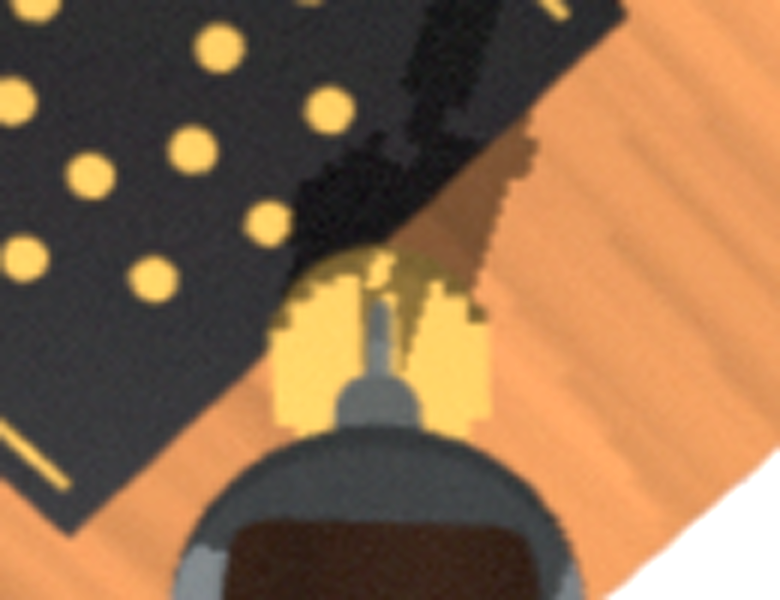

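Blade column is 378 and the head and slot centre is about 380 in the crop, so the offset is about 0.2 mm. I'll lower the blade gently into the slot.

Emit:
drive_tool --pt "0 0 0.01 0 0 0 1" --pt "0 0 0.02 0 0 0 1" --pt "0 0 0.03 0 0 0 1" --pt "0 0 0.04 0 0 0 1" --pt "0 0 0.045 0 0 0 1" --pt "0 0 0.05 0 0 0 1" --pt "0 0 0.055 0 0 0 1" --pt "0 0 0.055 0 0 0 1"

```text
time_s: 7.73
eef_pos: [0.5446, -0.0163, 0.1223]
orientation: [3.141, 0.0, -1.231]
force: [0.5, -0.2, -0.9]
opening: 0.0237
grasp_force: 57.8
```

Emit:
drive_tool --pt "0 0 0.005 0 0 0 1" --pt "0 0 0.01 0 0 0 1" --pt "0 0 0.015 0 0 0 1" --pt "0 0 0.02 0 0 0 1" --pt "0 0 0.02 0 0 0 1" --pt "0 0 0.02 0 0 0 1" --pt "0 0 0.02 0 0 0 1" --pt "0 0 0.02 0 0 0 1"

```text
time_s: 8.4
eef_pos: [0.5447, -0.0163, 0.1196]
orientation: [-3.142, 0.0, -1.231]
force: [0.0, 0.5, -0.9]
opening: 0.0237
grasp_force: 57.8
```

Emit:
drive_tool --pt "0 0 0.002 0 0 0 1" --pt "0 0 0.004 0 0 0 1" --pt "0 0 0.006 0 0 0 1" --pt "0 0 0.008 0 0 0 1" --pt "0 0 0.008 0 0 0 1" --pt "0 0 0.008 0 0 0 1" --pt "0 0 0.008 0 0 0 1" --pt "0 0 0.008 0 0 0 1"

```text
time_s: 9.07
eef_pos: [0.5448, -0.0163, 0.1187]
orientation: [-3.141, -0.0, -1.231]
force: [-0.6, -0.5, 3.2]
opening: 0.0236
grasp_force: 58.3
```

```bash
cat > st.py <<'E'
from h import *
P=[]
for i in range(1):
    s=robot.observe()
print('t %.2f'%s['time_s'],s['eef_pos'].round(4),'yaw %.2f'%np.degrees(s['orientation'][2]),'F',s['force'].round(2),'M',s['moment'].round(4),'tau6 %.4f'%s['tau'][5],s['opening'].round(4),'j6 %.3f'%s['joint_positions'][5])
E
python3 st.py
```

```text
Traceback (most recent call last):
  File "st.py", line 5, in <module>
    print('t %.2f'%s['time_s'],s['eef_pos'].round(4),'yaw %.2f'%np.degrees(s['orientation'][2]),'F',s['force'].round(2),'M',s['moment'].round(4),'tau6 %.4f'%s['tau'][5],s['opening'].round(4),'j6 %.3f'%s['joint_positions'][5])
                                                                                                                                                                         ^^^^^^^^^^^^^^^^^^
AttributeError: 'float' object has no attribute 'round'
```

```bash
cat > st.py <<'E'
from h import *
import sys
N=int(sys.argv[1]) if len(sys.argv)>1 else 6
L=[]
for i in range(N):
    s=robot.observe(); L.append(np.r_[s['force'],s['moment'],s['tau'][5]]); robot.grab_frame('wrist')
L=np.array(L);m=L.mean(0)
print('t %.2f'%s['time_s'],s['eef_pos'].round(4),'yaw %.2f'%np.degrees(s['orientation'][2]),'F',m[:3].round(2),'M',m[3:6].round(4),'tau6 %.4f'%m[6],'std',L.std(0)[[2,5,6]].round(4),round(s['opening'],4),'j6 %.3f'%s['joint_positions'][5])
E
python3 st.py
```

```text
t 9.32 [ 0.5449 -0.0163  0.1187] yaw -70.51 F [-0.88 -0.02  3.25] M [-0.0295  0.5322 -0.0056] tau6 -0.0004 std [0.3513 0.0248 0.    ] 0.0236 j6 0.001
```

Emit:
drive_tool --pt "0 0 0 0 0 0.03 1" --pt "0 0 0 0 0 0.06 1" --pt "0 0 0 0 0 0.09 1" --pt "0 0 0 0 0 0.12 1" --pt "0 0 0 0 0 0.15 1" --pt "0 0 0 0 0 0.18 1" --pt "0 0 0 0 0 0.2 1" --pt "0 0 0 0 0 0.2 1"

```text
time_s: 10.03
eef_pos: [0.5445, -0.0165, 0.1187]
orientation: [3.141, -0.0, -1.546]
force: [-3.0, 0.9, 6.2]
opening: 0.0232
grasp_force: 57.5
```

```bash
python3 st.py
```

```text
t 10.28 [ 0.5445 -0.0165  0.1187] yaw -88.51 F [-2.71 -0.02  5.48] M [-0.1618  1.15    0.0775] tau6 -0.1972 std [0.4504 0.0377 0.1616] 0.0237 j6 -0.313
```

Emit:
drive_tool --pt "0 0 -0.002 0 0 0 1" --pt "0 0 -0.002 0 0 0 1" --pt "0 0 -0.002 0 0 0 1" --pt "0 0 -0.002 0 0 0 1" --pt "0 0 -0.002 0 0 0 1" --pt "0 0 -0.002 0 0 0 1" --pt "0 0 -0.002 0 0 0 1" --pt "0 0 -0.002 0 0 0 1"

```text
time_s: 11.0
eef_pos: [0.5445, -0.0164, 0.1187]
orientation: [3.141, -0.0, -1.545]
force: [-2.5, -0.4, 5.2]
opening: 0.024
grasp_force: 57.7
```

```bash
python3 st.py 4; python3 st.py 4
```

```text
t 11.15 [ 0.5445 -0.0165  0.1187] yaw -88.52 F [-3.1 -0.8  5.2] M [-0.4023  1.4003  0.0888] tau6 -0.0856 std [0.0874 0.0157 0.    ] 0.0242 j6 -0.313
t 11.35 [ 0.5445 -0.0164  0.1187] yaw -88.51 F [-2.95 -0.74  5.2 ] M [-0.3837  1.4298  0.0662] tau6 -0.0856 std [0.3538 0.0189 0.    ] 0.0234 j6 -0.313
```

The moment is consistent with a small side force on a long lever, and tau6 gives a clean torque reading (0.086 N·m, near idle). I'll keep turning in steps.

Emit:
drive_tool --pt "0 0 0 0 0 0.03 1" --pt "0 0 0 0 0 0.06 1" --pt "0 0 0 0 0 0.09 1" --pt "0 0 0 0 0 0.12 1" --pt "0 0 0 0 0 0.13 1" --pt "0 0 0 0 0 0.13 1" --pt "0 0 0 0 0 0.13 1" --pt "0 0 0 0 0 0.13 1"

```text
time_s: 12.07
eef_pos: [0.5443, -0.0165, 0.1187]
orientation: [3.141, -0.001, -1.749]
force: [-5.3, -0.6, 6.4]
opening: 0.0237
grasp_force: 57.6
```

```bash
python3 st.py 4
```

```text
t 12.22 [ 0.5443 -0.0165  0.1187] yaw -100.22 F [-4.46 -0.44  5.95] M [-0.3245  1.8031  0.1067] tau6 -0.1022 std [0.369  0.0162 0.0012] 0.0234 j6 -0.517
```

Emit:
drive_tool --pt "0 0.004 0 0 0 0.03 1" --pt "0 0.004 0 0 0 0.06 1" --pt "0 0.004 0 0 0 0.09 1" --pt "0 0.004 0 0 0 0.11 1" --pt "0 0.004 0 0 0 0.11 1" --pt "0 0.004 0 0 0 0.11 1" --pt "0 0.004 0 0 0 0.11 1" --pt "0 0.004 0 0 0 0.11 1"

```text
time_s: 12.93
eef_pos: [0.5438, -0.0163, 0.1187]
orientation: [3.141, -0.0, -1.922]
force: [-4.2, -1.0, 4.7]
opening: 0.0237
grasp_force: 57.7
```

```bash
python3 st.py 4
```

```text
t 13.08 [ 0.5438 -0.0163  0.1187] yaw -110.11 F [-3.6 -1.1  5.3] M [-0.3409  1.5667  0.1062] tau6 -0.0893 std [4.17e-01 2.86e-02 2.00e-04] 0.0238 j6 -0.691
```

Emit:
drive_tool --pt "0.001 0.003 0 0 0 0.03 1" --pt "0.001 0.003 0 0 0 0.06 1" --pt "0.001 0.003 0 0 0 0.09 1" --pt "0.001 0.003 0 0 0 0.11 1" --pt "0.001 0.003 0 0 0 0.11 1" --pt "0.001 0.003 0 0 0 0.11 1" --pt "0.001 0.003 0 0 0 0.11 1" --pt "0.001 0.003 0 0 0 0.11 1"

```text
time_s: 13.8
eef_pos: [0.5435, -0.0162, 0.1187]
orientation: [3.141, -0.0, -2.095]
force: [-2.4, -0.7, 5.1]
opening: 0.0235
grasp_force: 57.6
```

```bash
python3 st.py 4
```

```text
t 13.95 [ 0.5435 -0.0162  0.1187] yaw -120.01 F [-3.21 -0.44  4.85] M [-0.2427  1.3692  0.1122] tau6 -0.0900 std [3.416e-01 2.090e-02 2.000e-04] 0.0237 j6 -0.864
```

Emit:
drive_tool --pt "0.001 0.002 0 0 0 0.03 1" --pt "0.001 0.002 0 0 0 0.06 1" --pt "0.001 0.002 0 0 0 0.09 1" --pt "0.001 0.002 0 0 0 0.1 1" --pt "0.001 0.002 0 0 0 0.1 1" --pt "0.001 0.002 0 0 0 0.1 1" --pt "0.001 0.002 0 0 0 0.1 1" --pt "0.001 0.002 0 0 0 0.1 1"

```text
time_s: 14.67
eef_pos: [0.5433, -0.0161, 0.1187]
orientation: [3.141, -0.0, -2.251]
force: [-2.5, -0.2, 5.5]
opening: 0.0237
grasp_force: 57.5
```

```bash
python3 st.py 4
```

```text
t 14.82 [ 0.5433 -0.0161  0.1187] yaw -128.95 F [-3.51 -0.5   5.5 ] M [-0.134   1.3153  0.0942] tau6 -0.0972 std [3.81e-01 2.77e-02 1.00e-04] 0.0239 j6 -1.020
```

Emit:
drive_tool --pt "0.001 0.001 0 0 0 0.03 1" --pt "0.001 0.001 0 0 0 0.06 1" --pt "0.001 0.001 0 0 0 0.08 1" --pt "0.001 0.001 0 0 0 0.08 1" --pt "0.001 0.001 0 0 0 0.08 1" --pt "0.001 0.001 0 0 0 0.08 1" --pt "0.001 0.001 0 0 0 0.08 1" --pt "0.001 0.001 0 0 0 0.08 1"

```text
time_s: 15.53
eef_pos: [0.5431, -0.016, 0.1187]
orientation: [3.141, 0.0, -2.376]
force: [-2.8, 0.1, 5.0]
opening: 0.0239
grasp_force: 57.6
```

```bash
python3 st.py 4
```

```text
t 15.68 [ 0.5431 -0.016   0.1187] yaw -136.15 F [-3.18 -0.08  5.23] M [0.0083 1.3016 0.1205] tau6 -0.0971 std [0.3685 0.0189 0.    ] 0.0238 j6 -1.146
```

Emit:
drive_tool --pt "0.001 0.001 0 0 0 0.03 1" --pt "0.001 0.001 0 0 0 0.06 1" --pt "0.001 0.001 0 0 0 0.08 1" --pt "0.001 0.001 0 0 0 0.08 1" --pt "0.001 0.001 0 0 0 0.08 1" --pt "0.001 0.001 0 0 0 0.08 1" --pt "0.001 0.001 0 0 0 0.08 1" --pt "0.001 0.001 0 0 0 0.08 1"

```text
time_s: 16.4
eef_pos: [0.5429, -0.0159, 0.1187]
orientation: [3.141, 0.0, -2.502]
force: [-2.7, 0.4, 5.0]
opening: 0.0237
grasp_force: 57.6
```

```bash
python3 st.py 4
```

```text
t 16.55 [ 0.5429 -0.0159  0.1187] yaw -143.35 F [-2.69  0.49  5.03] M [0.1175 1.2512 0.1042] tau6 -0.0976 std [0.4087 0.0214 0.    ] 0.0234 j6 -1.272
```

Emit:
drive_tool --pt "0 0 0 0 0 0.02 1" --pt "0 0 0 0 0 0.04 1" --pt "0 0 0 0 0 0.06 1" --pt "0 0 0 0 0 0.07 1" --pt "0 0 0 0 0 0.07 1" --pt "0 0 0 0 0 0.07 1" --pt "0 0 0 0 0 0.07 1" --pt "0 0 0 0 0 0.07 1"

```text
time_s: 17.27
eef_pos: [0.5428, -0.0158, 0.1187]
orientation: [3.141, 0.0, -2.612]
force: [-2.9, -0.2, 5.4]
opening: 0.0234
grasp_force: 57.1
```

```bash
python3 st.py 4
```

```text
t 17.42 [ 0.5428 -0.0158  0.1187] yaw -149.64 F [-3.28  0.3   5.83] M [0.2361 1.4106 0.1235] tau6 -0.1465 std [2.935e-01 2.220e-02 1.000e-04] 0.0237 j6 -1.381
```

Torque has risen from 0.097 to 0.147. I'll take small steps now.

Emit:
drive_tool --pt "0 0 0 0 0 0.01 1" --pt "0 0 0 0 0 0.02 1" --pt "0 0 0 0 0 0.02 1" --pt "0 0 0 0 0 0.02 1" --pt "0 0 0 0 0 0.02 1" --pt "0 0 0 0 0 0.02 1" --pt "0 0 0 0 0 0.02 1" --pt "0 0 0 0 0 0.02 1"

```text
time_s: 18.13
eef_pos: [0.5428, -0.0158, 0.1187]
orientation: [3.141, 0.0, -2.643]
force: [-3.5, 0.7, 5.1]
opening: 0.0233
grasp_force: 57.1
```

```bash
python3 st.py 10
```

```text
t 18.58 [ 0.5428 -0.0158  0.1187] yaw -151.44 F [-3.6   0.62  5.56] M [0.3083 1.4661 0.1503] tau6 -0.1643 std [0.4867 0.0195 0.    ] 0.0234 j6 -1.413
```

Emit:
drive_tool --pt "0 0 0 0 0 0.01 1" --pt "0 0 0 0 0 0.02 1" --pt "0 0 0 0 0 0.025 1" --pt "0 0 0 0 0 0.025 1" --pt "0 0 0 0 0 0.025 1" --pt "0 0 0 0 0 0.025 1" --pt "0 0 0 0 0 0.025 1" --pt "0 0 0 0 0 0.025 1"

```text
time_s: 19.3
eef_pos: [0.543, -0.0158, 0.1187]
orientation: [3.141, 0.001, -2.683]
force: [-2.1, 2.4, 5.5]
opening: 0.0233
grasp_force: 57.9
```

```bash
python3 st.py 10
```

```text
t 19.75 [ 0.543  -0.0158  0.1187] yaw -153.75 F [-2.84  1.48  5.04] M [0.6663 1.1364 0.1793] tau6 -0.1724 std [0.5717 0.0259 0.    ] 0.0234 j6 -1.453
```

The rise is about 0.075 N·m, roughly 10 N of squeeze, so it is snug. I'll ease off the twist.

Emit:
drive_tool --pt "0 0 0 0 0 -0.01 1" --pt "0 0 0 0 0 -0.02 1" --pt "0 0 0 0 0 -0.03 1" --pt "0 0 0 0 0 -0.04 1" --pt "0 0 0 0 0 -0.05 1" --pt "0 0 0 0 0 -0.05 1" --pt "0 0 0 0 0 -0.05 1" --pt "0 0 0 0 0 -0.05 1"

```text
time_s: 20.47
eef_pos: [0.543, -0.0158, 0.1187]
orientation: [3.141, 0.001, -2.606]
force: [-2.0, 1.9, 4.6]
opening: 0.0234
grasp_force: 58.8
```

```bash
python3 st.py 6
```

```text
t 20.72 [ 0.543  -0.0159  0.1187] yaw -149.29 F [-2.47  2.22  5.  ] M [0.8642 1.0761 0.0224] tau6 -0.0086 std [0.3265 0.0232 0.0013] 0.0232 j6 -1.375
```

Emit:
drive_tool --pt "0 0.001 -0.005 0 0 0 1" --pt "0 0.001 -0.015 0 0 0 1" --pt "0 0.001 -0.03 0 0 0 1" --pt "0 0.001 -0.05 0 0 0 1" --pt "0 0.001 -0.1 0 0 0 1" --pt "0 0.001 -0.2 0 0 0 1" --pt "0 0.001 -0.35 0 0 0 1" --pt "0 0.001 -0.5 0 0 0 1"

```text
time_s: 21.43
eef_pos: [0.5426, -0.0163, 0.1946]
orientation: [-3.142, -0.001, -2.605]
force: [0.4, -0.2, -1.1]
opening: 0.0233
grasp_force: 58.3
```

```bash
python3 st.py 2;python3 -c "
from h import *
go(.4469,-.2743,.2,-177.6)
d=snap('wrist','w5')"
```

```text
t 21.48 [ 0.5445 -0.0166  0.2007] yaw -149.27 F [-0.1  -0.37  1.77] M [-0.0262 -0.0699 -0.0046] tau6 -0.0002 std [2.8363e+00 4.5200e-02 2.0000e-04] 0.0236 j6 -1.375
t 21.5333 shift [ 1.439 -1.145 -0.011] turn [-0.001  0.005  0.315] j [ 0.34 -0.12 -0.13  0.   -1.55 -1.38]
```

Emit:
drive_tool --pt "0.1 -0.08 -0.02 0 0 0 1" --pt "0.25 -0.2 -0.03 0 0 0 1" --pt "0.45 -0.36 -0.03 0 0 0 1" --pt "0.65 -0.52 -0.03 0 0 0 1" --pt "0.85 -0.68 -0.03 0 0 0 1" --pt "1.0 -0.8 -0.03 0 0 0 1" --pt "1.0 -0.8 -0.03 0 0 0 1" --pt "1.0 -0.8 -0.03 0 0 0 1"

```text
time_s: 22.25
eef_pos: [0.4744, -0.197, 0.1975]
orientation: [3.141, -0.001, -2.608]
force: [0.2, 1.0, -1.3]
opening: 0.023
grasp_force: 58.5
```

Emit:
drive_tool --pt "0.1 -0.08 0 0 0 0.06 1" --pt "0.25 -0.2 0 0 0 0.12 1" --pt "0.35 -0.28 0 0 0 0.18 1" --pt "0.43 -0.34 0 0 0 0.24 1" --pt "0.44 -0.345 0 0 0 0.3 1" --pt "0.44 -0.345 0 0 0 0.315 1" --pt "0.44 -0.345 0 0 0 0.315 1" --pt "0.44 -0.345 0 0 0 0.315 1"

```text
time_s: 22.92
eef_pos: [0.4453, -0.2732, 0.1978]
orientation: [3.141, -0.0, -3.096]
force: [0.9, -0.9, -1.2]
opening: 0.0232
grasp_force: 58.5
```

Emit:
drive_tool --pt "0 0 0 0 0 0 1" --pt "0 0 0 0 0 0 1" --pt "0 0 0 0 0 0 1" --pt "0 0 0 0 0 0 1" --pt "0 0 0 0 0 0 1" --pt "0 0 0 0 0 0 1" --pt "0 0 0 0 0 0 1" --pt "0 0 0 0 0 0 1"

```text
time_s: 23.58
eef_pos: [0.4449, -0.2741, 0.1981]
orientation: [3.141, -0.0, -3.1]
force: [-0.6, 0.3, -0.6]
opening: 0.0235
grasp_force: 58.5
```

Run:
```python
from h import *
s=robot.observe(); print(s['time_s'],s['eef_pos'],np.degrees(s['orientation']))
d=snap('wrist','w6'); a=load('w2')
c=np.hstack([cv2.resize(x['color'][180:300,262:382],(400,400),interpolation=cv2.INTER_CUBIC) for x in(a,d)])
cv2.imwrite('pics/c6.png',cv2.convertScaleAbs(c[:,:,::-1],alpha=1.3))
go(.4469,-.2741,.2,-177.6)
```

```text
23.5833 [ 0.44491765 -0.27405182  0.19812342] [ 1.79993983e+02 -2.14271238e-03 -1.77613191e+02]
t 23.6333 shift [-0.013 -0.001 -0.013] turn [ 0. -0. -0.] j [-0.17 -0.17 -0.17 -0.   -1.57 -1.36]
```

View pics/c6.png

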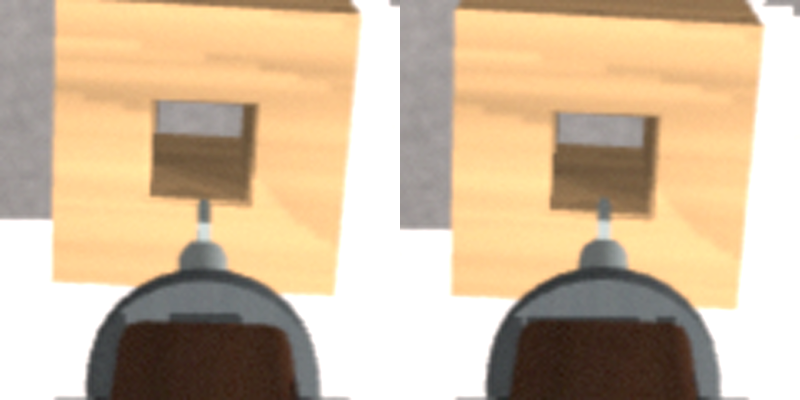

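The blade sits in the hand exactly as before. The hole's mouth corners are visible, so I'll compute its centre and the needed shift.

Run:
```python
from h import *
for f,L in(('w6',[(155,112),(258,116),(254,217),(151,208)]),):
    d=load(f); P=onz(d,[(262+u*.3,180+v*.3) for u,v in L],.06); C=P.mean(0)
    e=np.roll(P,-1,0)-P; print(C,np.linalg.norm(e,axis=1),np.degrees(np.arctan2(e[:,1],e[:,0])))
d=load('w2');P=onz(d,[(262+u*.3,180+v*.3) for u,v in [(153,100),(258,103),(250,203),(150,195)]],.06);print(P.mean(0))
go(C[0],C[1],.2,-177.6)
```

```text
[ 0.44699975 -0.27327027  0.06      ] [0.02388249 0.02479682 0.02460887 0.02351245] [ 90.11612648   1.04823916 -92.87209943 179.41055993]
[ 0.44689798 -0.27348     0.06      ]
t 23.6333 shift [-0.014  0.005 -0.013] turn [ 0. -0. -0.] j [-0.17 -0.17 -0.17 -0.   -1.57 -1.36]
```

Emit:
drive_tool --pt "-0.014 0.004 0 0 0 0 1" --pt "-0.014 0.004 0.1 0 0 0 1" --pt "-0.014 0.004 0.22 0 0 0 1" --pt "-0.014 0.004 0.35 0 0 0 1" --pt "-0.014 0.004 0.5 0 0 0 1" --pt "-0.014 0.004 0.62 0 0 0 1" --pt "-0.014 0.004 0.7 0 0 0 1" --pt "-0.014 0.004 0.72 0 0 0 1"

```text
time_s: 24.3
eef_pos: [0.4459, -0.2729, 0.0876]
orientation: [3.14, -0.004, -3.1]
force: [-0.3, 0.6, -2.2]
opening: 0.0233
grasp_force: 58.5
```

Emit:
drive_tool --pt "0 0 0.01 0 0 0 1" --pt "0 0 0.02 0 0 0 1" --pt "0 0 0.03 0 0 0 1" --pt "0 0 0.03 0 0 0 1" --pt "0 0 0.03 0 0 0 1" --pt "0 0 0.03 0 0 0 1" --pt "0 0 0.03 0 0 0 1" --pt "0 0 0.03 0 0 0 1"

```text
time_s: 24.97
eef_pos: [0.4471, -0.2734, 0.0858]
orientation: [-3.142, 0.0, -3.1]
force: [-0.2, -0.2, -1.7]
opening: 0.0232
grasp_force: 58.5
```

```bash
python3 st.py 3
```

```text
t 25.07 [ 0.447  -0.2734  0.0857] yaw -177.62 F [-0.22 -0.53 -1.32] M [-0.0318 -0.0087 -0.0193] tau6 0.0000 std [0.4732 0.0239 0.    ] 0.0232 j6 -1.365
```

Down another 2 mm or so, to contact.

Emit:
drive_tool --pt "0 0 0.004 0 0 0 1" --pt "0 0 0.008 0 0 0 1" --pt "0 0 0.012 0 0 0 1" --pt "0 0 0.014 0 0 0 1" --pt "0 0 0.014 0 0 0 1" --pt "0 0 0.014 0 0 0 1" --pt "0 0 0.014 0 0 0 1" --pt "0 0 0.014 0 0 0 1"

```text
time_s: 25.78
eef_pos: [0.447, -0.2734, 0.0838]
orientation: [-3.142, 0.0, -3.1]
force: [-1.8, 0.6, 3.8]
opening: 0.0235
grasp_force: 59.0
```

```bash
python3 st.py 3
```

```text
t 25.88 [ 0.447  -0.2734  0.0839] yaw -177.61 F [-2.34  1.37  4.13] M [0.5948 0.6821 0.0203] tau6 -0.0080 std [2.524e-01 3.960e-02 2.000e-04] 0.0229 j6 -1.365
```

Contact at z = 0.0838, the same as when it was first gripped. Releasing and rising.

Emit:
drive_tool --pt "0 0 0 0 0 0 -1" --pt "0 0 0 0 0 0 -1" --pt "0 0 0 0 0 0 -1" --pt "0 0 0 0 0 0 -1" --pt "0 0 0 0 0 0 -1" --pt "0 0 0 0 0 0 -1" --pt "0 0 0 0 0 0 -1" --pt "0 0 0 0 0 0 -1"

```text
time_s: 26.6
eef_pos: [0.447, -0.2734, 0.0835]
orientation: [3.142, -0.0, -3.1]
force: [0.3, -0.7, -0.1]
opening: 0.0856
grasp_force: 0.0
```

Emit:
drive_tool --pt "0 0 -0.05 0 0 0 -1" --pt "0 0 -0.15 0 0 0 -1" --pt "0 0 -0.3 0 0 0 -1" --pt "0 0 -0.5 0 0 0 -1" --pt "0 0 -0.7 0 0 0 -1" --pt "0 0 -0.9 0 0 0 -1" --pt "0 0 -0.95 0 0 0 -1" --pt "0 0 -0.95 0 0 0 -1"

```text
time_s: 27.27
eef_pos: [0.448, -0.274, 0.2302]
orientation: [-3.139, 0.006, -3.1]
force: [0.0, 0.9, -0.0]
opening: 0.0855
grasp_force: 0.0
```

Run:
```python
from h import *
d=snap('wrist','w7'); t=snap('top','t7')
a=cv2.resize(d['color'],(400,300)); a=cv2.resize(d['color'][150:390,:][:, 200:600],(500,300))
b=cv2.resize(t['color'][190:310,270:450],(500,300))
cv2.imwrite('pics/c7.png',cv2.convertScaleAbs(np.vstack([a,b])[:,:,::-1],alpha=1.3))
```

```text
(no output)
```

View pics/c7.png

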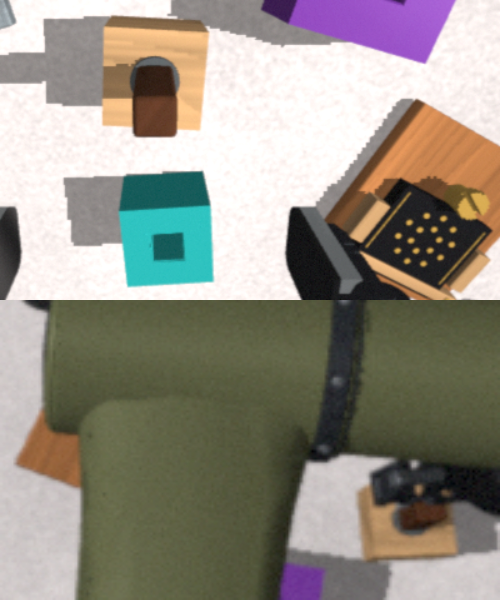

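The driver stands upright in its stand with the collar on the block, and the plaque is against the fence. Handing in.

```bash
python3 -c "
from plant import robot
print(robot.finish_job())"
```

```text
the job is handed in; nothing more can be done
None
```

The job is handed in: the cam screw was turned clockwise until the torque showed about 10 N of squeeze on the plaque, and the driver is back upright and fully home in its stand, at about 27 s of the 72 s allowed.

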